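# Seat a two-eared drive hub and its end cap on a mixer base

### The arm

A 7-joint arm with a two-finger parallel gripper is mounted at the origin on a cart in front of the work surface, level with it; the furniture and walls round the work are solid. World frame = base frame: x ahead of the robot, y to its left, z up, the work surface at z = 0. Lengths are in m, angles in rad, forces in N, time in s.
With the tool pointing down it reaches from about 0.425 to 0.925 m from the base axis. Payload 6.8 kg.
Tool frame: the origin (TCP) lies at the very end of the fingers, on their centre line; the grasp point (between the pads) lies 19 mm behind it; z points along the fingers, y is the line along which they close (so a half turn about z gives the same grasp; the last joint's range is limited). The gripper opens to 85 mm and grips with 20 to 120 N. Pads are 22 mm wide; open, the fingers measure 114 mm over their backs; the gripper's body (76 mm by 85 mm) begins 54 mm behind the grasp point. The pads swing forward as they close: fully open they stand 13 mm farther back than shut.
Start: joints at [1.21, 0.477, 0.022, 1.555, -0.011, 1.109, -0.083], TCP at [0.169, -0.654, 0.231] pointing down, gripper open.
Joint ranges: [-2.96, 2.96], [-0.34, 2.1], [-1.41, 1.46], [0.24, 2.44], [-1.37, 4.51], [0.17, 1.92], [-2.96, 2.96]. Speed limits (rad/s): [2.39, 2.39, 3.14, 3.14, 3.14, 3.14, 3.14].

### API

Orientations are given as a rotation vector (axis times angle).
In Python, from bench import r gives the robot as it stands.
- The arm moves only by the tool play_rows, never from a script. Its argument "targets" is text: rows parted by semicolons, each of 5 numbers parted by spaces: the closure, from -1 (fully open) to 1 (shut), then the shift along the tool's x, y, z in m, then the turn about the tool's z in rad. In form: gripper dx dy dz spin; .... A call has 1 to 8 rows; each row is the pose to reach, as a shift and turn from the pose commanded when the call began, along the tool's axes at that moment; what a row does not reach only later rows make up. A row lasts 1/12 s, in which the tool goes at most 41.7 mm and 7.16 degrees, less where a joint would pass 70% of its speed; a pose out of reach is approached as far as the arm can. A call with a gripper value outside its range is refused whole. The fingers move at their own pace and stop on an object; "squeeze" is the grip in N (left out, the last holds). Time passes only in rows, so rows that repeat a pose let the fingers close. It gives the time, the measured TCP pose, the force, the opening and the grip force at its end, in the units of the state.
- r.get_obs(): the state, without advancing time (a new reading comes with each control period).
- r.grab_frame(name): name is "side" or "top" or "wrist"; returns the picture (400x640x3 uint8, red, green, blue); there is no depth.
- r.camera_info(name): a dict with "fov_y" (degrees; the focal length in pixels is half the picture's height over the tangent of half this angle, whatever the lens; pixels are square), "cx", "cy" (the principal point, pixels), "position" and "rotation" of the camera in the world. Camera axes: x right, y down, z forward; pixel columns grow to the right and rows downward; lengths in m; the calibration is good to about 2 mm. A picture is of the moment at which its call begins: read the wrist's pose just before it. camera_info takes no time and is no camera call; for the wrist camera it gives the pose at the moment of the call.
- r.hand_in(): hands the job in; it is judged then, once.
The state is a dict: "clock": time; "joints": joint angles; "qvel": joint speeds; "tau": joint torques, N m; "tcp_pos": TCP position; "orientation": TCP orientation; "contact_force": force on the tool from outside, world axes, zero at the start; "moment": the same for the moment, N m; "grip_width": finger opening in m; "gripper_force": force on a finger pad.
Only numpy, scipy, OpenCV 4.12 (cv2) and the standard library are available. Lean on these libraries where they do the work, as an engineer would, in place of code of your own. Each camera call takes 0.05 s, during which the arm holds its last target. There are 200 camera calls.

### The job

Get the mixer base ready: take off the small bottle somebody left standing on its spigot and stand it upright on the worktop. Then lay the two-eared hub face down over the spigot and turn it round until it drops fully home, its flange flush on the base, and seat the round end cap fully down on top of the hub. Keep everything upright and leave the other things on the worktop where they are.

Things in the scene. Friction and masses are not known exactly. Their poses are not given: they have to be found in the camera images.
- base_face (a point): Centre of the flat top face of the grey round mixer base, which is fixed to the worktop: the face is 22 mm above the worktop and 128 mm in diameter (foot 148 mm, 10 mm high). On this centre stands the fixed steel drive: a square block 32 x 32 mm, 5 mm high. The square's angle about the vertical differs from run to run and is NOT given by this orientation.
- spigot_top (a point): Top of the round centring spigot that stands on the middle of the square block: diameter 22 mm, top edge chamfered 2.5 mm, top 18 mm above base_face. Its orientation says nothing of the square's angle.
- hub_centre (a point): Centre, 21 mm up, of the loose steel hub, about 0.25 kg, 42 mm high, which starts face down on the worktop: round flange, diameter 76 mm, 10 mm thick, with two flat ears of that thickness, 18 mm wide, reaching 55 mm from the axis along own +x and -x; above it a round boss to grasp, diameter 36 mm, from 10 to 36 mm up. Home, this point is 21 mm above base_face.
- hub_top (a point): Centre of the top of the hub's upper spigot, 42 mm above the hub's underside: diameter 24 mm, 6 mm high, edge chamfered 1.5 mm. The end cap goes over it and rests on the boss around it.
- hub: Origin at the centre of the hub's underside, z up. The underside has a square recess, 36 mm wide, 6 mm deep, sides along own x and y, and above it a round bore, diameter 23.6 mm, ending 20 mm up. At a wrong angle over the base's spigot it rests 5 mm proud on the square, centred and free to turn; within about 4 degrees of a match (every 90 degrees) it drops home by its weight.
- cap_centre (a point): Centre, 18 mm up, of the loose round steel end cap, about 0.15 kg, 36 mm high, which starts face down on the worktop: flange, diameter 60 mm, 10 mm thick, above it a round knob to grasp, diameter 28 mm, 26 mm high. A round recess in its underside, diameter 26.4 mm, 7 mm deep, fits over the hub's upper spigot. Home, this point is 33 mm above hub_centre.
- bottle_centre (a point): Centre (38 mm up) of the small loose sample bottle with a black screw cap, 25 mm diameter, 76 mm high, which starts standing on top of the base's spigot.
- beaker_centre (a point): Centre (35 mm up) of the small glass beaker, 62 x 56 x 70 mm, a bystander.
- crucible_centre (a point): Centre (10 mm up) of the white crucible, 45 mm wide, 21 mm high, a bystander.
- rack_centre (a point): Centre (8 mm up) of the flat yellow micro-tube rack, 66 x 125 x 16 mm (long side along its own y), a bystander.
- end_cap: The end cap; origin at the centre of its underside.
- bottle: The bottle; origin at the centre of its underside. (Room: gas taps and a shelf beam hang over the back of the worktop, from about 0.4 m up and about 0.5 m ahead of the robot: low lifts keep the wrist clear of them.)

How it is judged:
By the outcome, as a careful person would: the job done as asked, in the order asked, and still so for the second after the job is handed in, with the robot touching nothing.
It also fails if it takes over 72 s, if anything falls off the work surface, if the arm or the gripper's body presses on something with over 40 N, if the wrist force passes 120 N, or if a joint passes its speed limit or range.

## Working session

There is one attempt and no reset: what is moved stays moved. The work goes in short steps, Python scripts to look and compute and a tool call to move; the robot and the scene stay as the last step left them, time stands still between calls to the robot, and variables do not carry over. Pictures are saved under pics/ and viewed, at most 10 in all, crops included, and the job is handed in when it is done.

Besides the shell and the picture viewer there is one more tool, called after ">>>" as a command line: name --argument value ..., lists and objects as JSON in quotes. play_rows: Moves the arm, as the interface text tells. Its arguments: {"type":"object","properties":{"targets":{"type":"string"},"squeeze":{"type":"number"}},"required":["targets"]}

```bash
ls; mkdir -p pics; python3 - <<'E'
from bench import r
import cv2,numpy as np
o=r.get_obs()
print({k:np.round(v,3) for k,v in o.items()})
for n in ("side","top","wrist"):
    i=r.camera_info(n); print(n,i)
    cv2.imwrite(f"pics/{n}0.png",r.grab_frame(n)[:,:,::-1])
E
```

```text
pics
{'clock': np.float64(0.0), 'joints': array([ 1.21 ,  0.478,  0.022,  1.556, -0.011,  1.109, -0.083]), 'qvel': array([-0.002,  0.   ,  0.001,  0.001, -0.001, -0.002, -0.002]), 'tau': array([-0.0000e+00, -5.9646e+01,  1.6080e+00, -2.8120e+01,  1.2000e-02,
        9.0000e-03,  0.0000e+00]), 'tcp_pos': array([ 0.169, -0.653,  0.23 ]), 'orientation': array([-3.115e+00, -3.960e-01,  1.000e-03]), 'contact_force': array([-0.585, -0.044,  0.916]), 'moment': array([-0.011,  0.053, -0.012]), 'gripper_force': np.float64(0.0), 'grip_width': np.float64(0.086)}
side {'fov_y': 52.174909716061606, 'cx': 315.7503444671228, 'cy': 203.43141577665847, 'position': array([0.40317744, 0.58339059, 0.52700823]), 'rotation': array([-0.21258064,  2.64301594, -1.49623624])}
top {'fov_y': 52.786475545367395, 'cx': 314.9971351030934, 'cy': 198.5050616516508, 'position': array([ 0.47509548, -0.1505553 ,  1.10625021]), 'rotation': array([-2.20547027,  2.16431497, -0.06466012])}
wrist {'fov_y': 69.74686915330577, 'cx': 325.91474600067096, 'cy': 198.4690006893981, 'position': array([ 0.23757064, -0.63591338,  0.37234922]), 'rotation': array([ 2.29740977, -1.78070202, -0.25687896])}
```

View pics/top0.png

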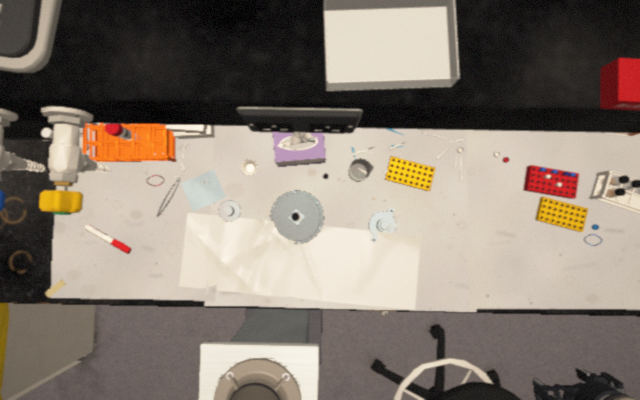

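View pics/side0.png

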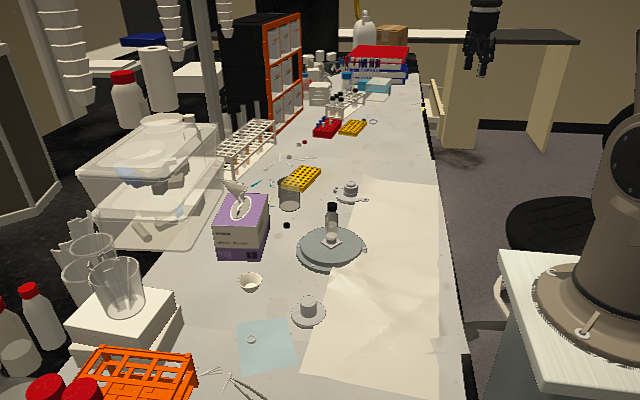

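The top view shows the base at about (298,217) with the bottle on it, the end cap at (230,210), the hub at (383,225), and the crucible, beaker and rack behind. The side view agrees. Next I'll zoom in to measure positions.

```bash
cat > h.py <<'E'
import numpy as np,cv2
from scipy.spatial.transform import Rotation as R
def cam(i):
    f=200/np.tan(np.radians(i["fov_y"]/2)); return f,R.from_rotvec(i["rotation"]).as_matrix(),np.array(i["position"])
def ray(i,uv,z):
    f,M,p=cam(i); d=M@np.array([(uv[0]-i["cx"])/f,(uv[1]-i["cy"])/f,1]); return p+d*(z-p[2])/d[2]
def proj(i,P):
    f,M,p=cam(i); c=M.T@(np.array(P)-p); return np.array([i["cx"]+f*c[0]/c[2],i["cy"]+f*c[1]/c[2]])
E
python3 - <<'E'
from bench import r
from h import *
for n in ("top","side"):
    i=r.camera_info(n); print(n,R.from_rotvec(i["rotation"]).as_matrix().round(3).tolist())
i=r.camera_info("top")
for nm,uv,z in [("base",(298,217),.022),("cap",(230,210),.036),("hub",(383,225),.042),("bottle",(295,216),.116),("cruc",(250,168),.02),("beaker",(360,170),.07),("rack",(410,173),.016)]: print(nm,ray(i,uv,z).round(3))
a=cv2.imread("pics/top0.png")[180:260,210:410]; b=cv2.imread("pics/side0.png")[165:335,225:425]
a=cv2.resize(a,None,fx=4,fy=4,interpolation=cv2.INTER_CUBIC)[:, :800]
cv2.imwrite("pics/topc.png",a)
cv2.imwrite("pics/sidec.png",cv2.resize(b,None,fx=3.5,fy=3.5,interpolation=cv2.INTER_CUBIC))
E
```

```text
top [[0.019, -0.998, 0.065], [-1.0, -0.019, 0.007], [-0.006, -0.066, -0.998]]
side [[-0.986, -0.073, 0.153], [-0.169, 0.508, -0.844], [-0.016, -0.858, -0.513]]
base [ 0.496 -0.098  0.022]
cap [0.51  0.082 0.036]
hub [ 0.478 -0.323  0.042]
bottle [ 0.496 -0.095  0.116]
cruc [0.626 0.035 0.02 ]
beaker [ 0.619 -0.258  0.07 ]
rack [ 0.621 -0.4    0.016]
```

View pics/topc.png

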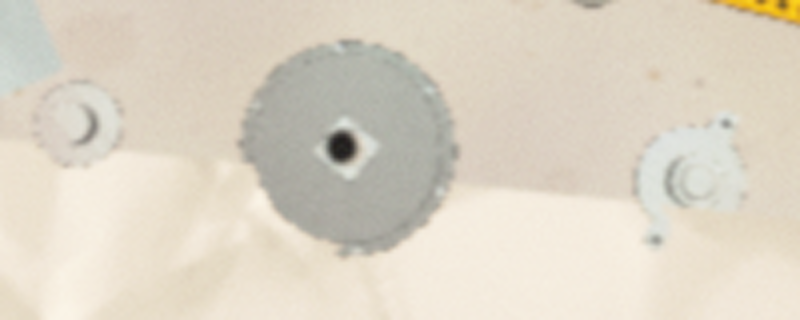

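The zoomed crop shows the base centre at (297,217), with the square block turned about 45°. The hub ears run at about -31° in the world frame, and the cap is at (230,211). I'll bring the wrist camera over for a closer look and square the tool to the world axes.

>>> play_rows --targets "-1 0.3365 -0.299 0 0.253;-1 0.3365 -0.299 0 0.253;-1 0.3365 -0.299 0 0.253;-1 0.3365 -0.299 0 0.253;-1 0.3365 -0.299 0 0.253;-1 0.3365 -0.299 0 0.253;-1 0.3365 -0.299 0 0.253;-1 0.3365 -0.299 0 0.253"

```text
clock: 0.82
tcp_pos: [0.3553, -0.3749, 0.2313]
orientation: [3.142, -0.001, -0.0]
contact_force: [0.6, 0.0, 0.2]
grip_width: 0.0854
gripper_force: 0.0
```

>>> play_rows --targets "-1 0.03 -0.04 0 0;-1 0.05 -0.08 0 0;-1 0.05 -0.1 0 0;-1 0.05 -0.1 0 0;-1 0.05 -0.1 0 0;-1 0.05 -0.1 0 0"

```text
clock: 1.32
tcp_pos: [0.4044, -0.2775, 0.2313]
orientation: [3.141, -0.001, -0.0]
contact_force: [-0.3, 0.4, -0.1]
grip_width: 0.0853
gripper_force: 0.0
```

```bash
python3 - <<'E'
from bench import r
from h import *
import pickle
i=r.camera_info("wrist"); o=r.get_obs(); im=r.grab_frame("wrist")[:,:,::-1]
print(o["tcp_pos"],o["orientation"],i["position"],R.from_rotvec(i["rotation"]).as_matrix().round(3).tolist())
pickle.dump((i,im),open("w1.pkl","wb")); cv2.imwrite("pics/w1.png",im)
E
```

```text
[ 0.40435165 -0.27749695  0.23126844] [ 3.14114986e+00 -1.02304360e-03 -4.29421515e-04] [ 0.47546535 -0.2779176   0.37318267] [[-0.002, -0.96, -0.281], [-1.0, 0.002, -0.0], [0.001, 0.281, -0.96]]
```

View pics/w1.png

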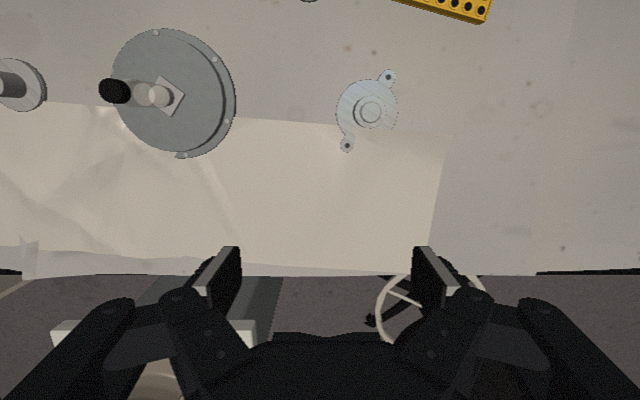

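The wrist view shows the base face around (172,92), with the bottle leaning left in the image (cap at about (113,91), foot at about (160,95)). The square has visible corners at (186,96) and (172,117). The hub's ear holes are at (389,76) and (347,146), and its spigot is at (371,111).

```bash
python3 - <<'E'
from h import *
import pickle
i,im=pickle.load(open("w1.pkl","rb"))
a=ray(i,(389,76),.01);b=ray(i,(347,146),.01);print("ears",a,b,(a+b)/2,np.degrees(np.arctan2(*(a-b)[[1,0]])),np.linalg.norm(a-b))
print("hubspig",ray(i,(371,111),.042))
print("sq corners",ray(i,(186,96),.027),ray(i,(172,117),.027))
print("bottle capcenter",ray(i,(106,90.5),.116), "foot",ray(i,(163,96),.040))
# base face edge from gray mask near top cam
c=np.array([.496,-.096]);
for z,rad,col in((.022,.064,(0,0,255)),(.027,.0226,(0,255,0)),(.116,.0125,(255,0,0))):
    pts=[proj(i,(c[0]+rad*np.cos(t),c[1]+rad*np.sin(t),z)) for t in np.linspace(0,2*np.pi,60)]
    im=cv2.polylines(np.ascontiguousarray(im),[(np.array(pts)*16).astype(np.int32)],True,col,1,cv2.LINE_AA,4)
for z,rad in((.01,.038),(.042,.012)):
    pts=[proj(i,((a+b)[0]/2+rad*np.cos(t),(a+b)[1]/2+rad*np.sin(t),z)) for t in np.linspace(0,2*np.pi,60)]
    im=cv2.polylines(im,[(np.array(pts)*16).astype(np.int32)],True,(0,0,255),1,cv2.LINE_AA,4)
cv2.imwrite("pics/w1o.png",cv2.resize(im[10:180,:420],None,fx=1.9,fy=3.0))
E
```

```text
ears [ 0.51867868 -0.35213508  0.01      ] [ 0.43759094 -0.30444294  0.01      ] [ 0.47813481 -0.32828901  0.01      ] -30.462112600047046 0.0940731744651107
hubspig [ 0.47910445 -0.32787485  0.042     ]
sq corners [ 0.49592031 -0.11894797  0.027     ] [ 0.47296579 -0.09952807  0.027     ]
bottle capcenter [ 0.49512538 -0.09317058  0.116     ] foot [ 0.49519037 -0.09973992  0.04      ]
```

View pics/w1o.png

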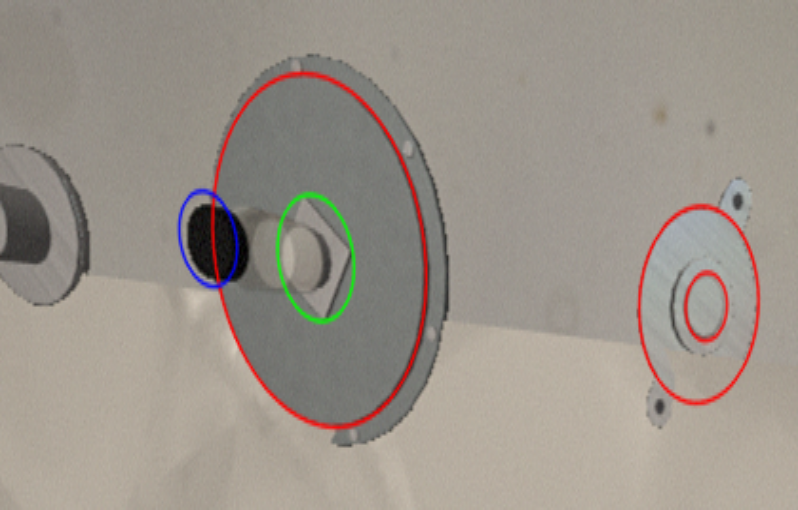

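The overlay shows the hub outline fits well at (0.478,-0.328) with ears at about -30.5°. The bottle is about 3 mm to the right of my guess, so about (0.495,-0.098). I'll move to grasp it.

>>> play_rows --targets "-1 0.018 -0.036 0 0;-1 0.036 -0.072 0 0;-1 0.054 -0.108 0 0;-1 0.072 -0.144 0 0;-1 0.09 -0.179 0 0;-1 0.0905 -0.1795 0 0;-1 0.0905 -0.1795 0.03 0;-1 0.0905 -0.1795 0.065 0"

```text
clock: 2.03
tcp_pos: [0.4979, -0.0987, 0.1677]
orientation: [3.14, -0.002, 0.01]
contact_force: [-0.1, -1.1, -0.5]
grip_width: 0.0855
gripper_force: 0.0
```

>>> play_rows --targets "-1 0 0 0.03 0;-1 0 0 0.06 0;-1 0 0 0.085 0;-1 0 0 0.1 0;-1 0 0 0.1 0;0.2 0 0 0.1 0;1 0 0 0.1 0;1 0 0 0.1 0" --squeeze 25

```text
clock: 2.7
tcp_pos: [0.4963, -0.0981, 0.0676]
orientation: [3.141, -0.002, 0.004]
contact_force: [0.2, -0.4, 0.3]
grip_width: 0.0517
gripper_force: 0.0
```

>>> play_rows --targets "1 0 0 0 0;1 0 0 0 0;1 0 0 0 0;1 0 0 0 0"

```text
clock: 3.03
tcp_pos: [0.4961, -0.0976, 0.0673]
orientation: [3.141, -0.0, 0.003]
contact_force: [-1.3, 0.2, 6.8]
grip_width: 0.0238
gripper_force: 27.1
```

>>> play_rows --targets "1 0 0 -0.01 0;1 0 0 -0.03 0;1 0 0 -0.05 0;1 0 0.02 -0.07 0;1 0 0.05 -0.07 0;1 0 0.085 -0.07 0;1 0 0.12 -0.07 0;1 0 0.155 -0.07 0"

```text
clock: 3.7
tcp_pos: [0.4951, -0.2538, 0.1373]
orientation: [3.141, 0.001, 0.001]
contact_force: [0.7, 0.1, -0.7]
grip_width: 0.024
gripper_force: 26.5
```

>>> play_rows --targets "1 0 0.035 0 0;1 0 0.07 0 0;1 0 0.105 0 0;1 0 0.14 0 0;1 0 0.17 0 0;1 0 0.19 0 0;1 0.004 0.205 0 0;1 0.004 0.207 0 0"

```text
clock: 4.37
tcp_pos: [0.4983, -0.463, 0.1367]
orientation: [3.14, -0.006, 0.001]
contact_force: [-0.8, 0.4, -0.0]
grip_width: 0.0241
gripper_force: 26.5
```

>>> play_rows --targets "1 0 0 0.025 0;1 0 0 0.055 0;1 0 0 0.08 0;1 0 0 0.095 0;1 0 0 0.101 0;1 0 0 0.104 0;1 0 0 0.104 0"

```text
clock: 4.95
tcp_pos: [0.4997, -0.4593, 0.0328]
orientation: [3.141, 0.0, 0.001]
contact_force: [-0.1, -0.6, -0.6]
grip_width: 0.0237
gripper_force: 26.5
```

>>> play_rows --targets "1 0 0 0.002 0;1 0 0 0.004 0;1 0 0 0.005 0;1 0 0 0.005 0"

```text
clock: 5.28
tcp_pos: [0.4994, -0.4596, 0.0278]
orientation: [3.141, -0.001, 0.001]
contact_force: [0.1, 0.3, 0.0]
grip_width: 0.0238
gripper_force: 26.5
```

>>> play_rows --targets "1 0 0 0.0005 0;1 0 0 0.0005 0;1 0 0 0.0005 0"

```text
clock: 5.53
tcp_pos: [0.4995, -0.4596, 0.0275]
orientation: [3.141, -0.0, 0.001]
contact_force: [-0.8, 0.8, 4.6]
grip_width: 0.0237
gripper_force: 26.9
```

>>> play_rows --targets "0.4 0 0 0 0;-0.3 0 0 0 0;-1 0 0 0 0;-1 0 0 0 0;-1 0 0 -0.03 0;-1 0 0 -0.065 0;-1 0 0 -0.095 0;-1 -0.01 -0.02 -0.1 0"

```text
clock: 6.2
tcp_pos: [0.4926, -0.445, 0.1329]
orientation: [3.133, -0.005, 0.014]
contact_force: [-0.1, -0.9, 0.5]
grip_width: 0.0854
gripper_force: 0.0
```

>>> play_rows --targets "-1 -0.01 -0.04 0 0;-1 -0.02 -0.08 0 0;-1 -0.03 -0.12 0 0;-1 -0.04 -0.16 0 0;-1 -0.05 -0.2 0 0;-1 -0.05 -0.24 0 0;-1 -0.05 -0.28 0 0;-1 -0.05 -0.315 0 0"

```text
clock: 6.87
tcp_pos: [0.4388, -0.122, 0.127]
orientation: [3.142, 0.001, 0.001]
contact_force: [0.5, -0.1, 0.4]
grip_width: 0.085
gripper_force: 0.0
```

>>> play_rows --targets "-1 0 -0.02 0 0;-1 0 -0.026 0 0;-1 0 -0.026 0 0;-1 0 -0.026 0 0"

```text
clock: 7.2
tcp_pos: [0.4394, -0.0992, 0.1269]
orientation: [3.141, -0.001, 0.0]
contact_force: [0.4, -0.5, -0.0]
grip_width: 0.0852
gripper_force: 0.0
```

```bash
python3 - <<'E'
from bench import r
from h import *
import pickle
i=r.camera_info("wrist"); o=r.get_obs(); im=r.grab_frame("wrist")[:,:,::-1]
im2=r.grab_frame("wrist")[:,:,::-1]
im=((im.astype(int)+im2)//2).astype(np.uint8)
print(o["tcp_pos"],i["position"])
pickle.dump((i,im),open("w2.pkl","wb"))
c=proj(i,(.496,-.098,.027)); print(c)
x,y=int(c[0]),int(c[1]); crop=cv2.resize(im[y-50:y+50,x-60:x+60],None,fx=5,fy=5,interpolation=cv2.INTER_CUBIC)
cv2.imwrite("pics/w2c.png",crop); print(x-60,y-50)
E
```

```text
[ 0.43938791 -0.09921671  0.12685252] [ 0.51043656 -0.09965168  0.26880151]
[323.74812828 132.93093687]
263 82
```

View pics/w2c.png

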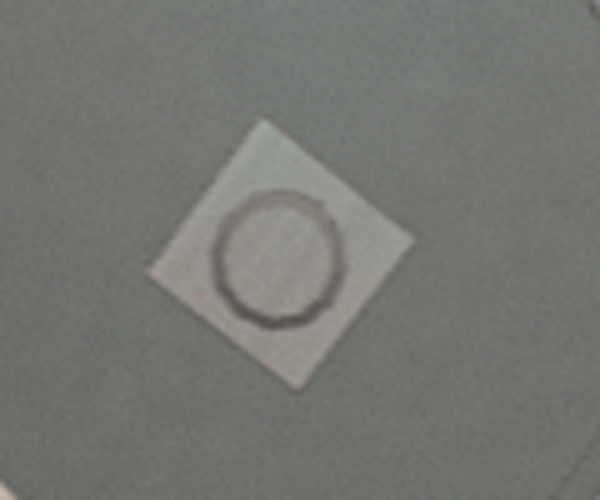

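The crop shows the square clearly, with corners at crop pixels top (263,118), right (415,240), bottom (299,390) and left (149,270). The spigot ring is at (278,260).

```bash
python3 - <<'E'
from h import *
import pickle
i,im=pickle.load(open("w2.pkl","rb"))
C=[ray(i,(u/5+263-.4,v/5+82-.4),.027) for u,v in((263,118),(415,240),(299,390),(149,270))]
C=np.array(C); print(C.round(4),C.mean(0))
for k in range(4):
    d=C[(k+1)%4]-C[k]; print(np.degrees(np.arctan2(d[1],d[0]))%90,np.linalg.norm(d))
print("spig",ray(i,(278/5+262.6,260/5+81.6),.040))
im=np.ascontiguousarray(im); out=[]
for (cx,cy),L in(((.478,-.328),((.01,.038),(.042,.012),(.036,.018))),((.510,.082),((.01,.03),(.036,.014)))):
    c=proj(i,(cx,cy,.02)).astype(int); print(c)
    x0,y0=max(0,min(540,c[0]-50)),max(0,c[1]-60)
    cr=cv2.resize(im[y0:y0+120,x0:x0+100],None,fx=4,fy=4,interpolation=cv2.INTER_CUBIC)
    for z,rad in L:
        pts=[(proj(i,(cx+rad*np.cos(t),cy+rad*np.sin(t),z))-[x0,y0]+.5)*4 for t in np.linspace(0,2*np.pi,60)]
        cv2.polylines(cr,[(np.array(pts)*16).astype(np.int32)],True,(0,0,255),1,cv2.LINE_AA,4)
    print("crop",x0,y0); out.append(cr)
cv2.imwrite("pics/w2o.png",np.hstack(out))
E
```

```text
[[ 0.5177 -0.0912  0.027 ]
 [ 0.4986 -0.1159  0.027 ]
 [ 0.474  -0.0968  0.027 ]
 [ 0.4939 -0.0721  0.027 ]] [ 0.49606525 -0.0940188   0.027     ]
52.326623785770195 0.031219201419735394
52.134886295682975 0.031201996646156645
51.11654783356268 0.031667745312474405
51.30234773797892 0.03053793453372683
spig [ 0.49627349 -0.09376424  0.04      ]
[590 153]
crop 540 93
[107 115]
crop 57 55
```

View pics/w2o.png

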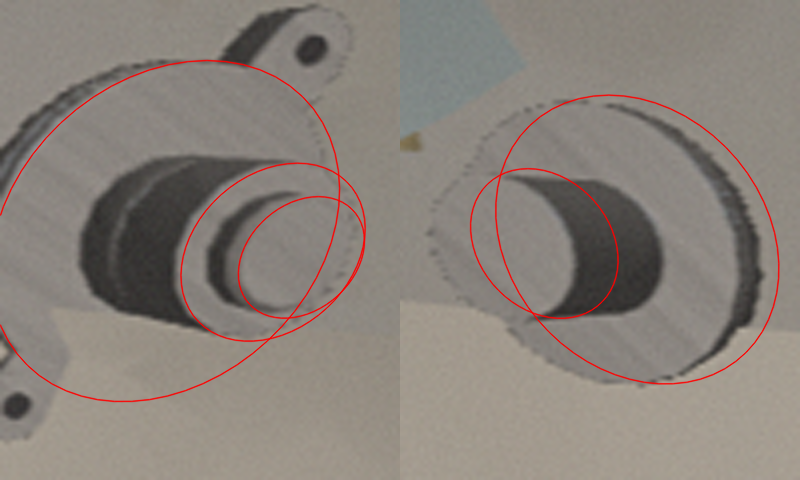

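In this view the square is at (0.496,-0.094) with its sides at about 51.7° mod 90, and the hub and cap both sit a few mm toward +y of my earlier estimates. To remove the camera bias, I'll centre the hub by touch in x and then y, and look at it from the same relative pose.

>>> play_rows --targets "-1 0.008 0.04 0 -0.12;-1 0.016 0.08 0 -0.24;-1 0.024 0.12 0 -0.36;-1 0.032 0.16 0 -0.48;-1 0.0385 0.2 0 -0.6;-1 0.0385 0.227 0 -0.72;-1 0.0385 0.227 0 -0.84;-1 0.0385 0.227 0 -0.96"

```text
clock: 7.97
tcp_pos: [0.4759, -0.3304, 0.1261]
orientation: [2.788, 1.447, -0.002]
contact_force: [-0.0, 0.8, 0.1]
grip_width: 0.0856
gripper_force: 0.0
```

>>> play_rows --targets "-1 0 0 0.01 -0.12;-1 0 0 0.02 -0.24;-1 0 0 0.04 -0.36;-1 0 0 0.06 -0.48;-1 0 0 0.08 -0.6;-1 0 0 0.1 -0.61;-1 0 0 0.108 -0.61;-1 0 0 0.11 -0.61"

```text
clock: 8.63
tcp_pos: [0.4757, -0.3262, 0.0148]
orientation: [-2.224, -2.214, 0.002]
contact_force: [-0.4, 0.5, 0.6]
grip_width: 0.0854
gripper_force: 0.0
```

>>> play_rows --targets "-0.5 0 0 0 0;0.1 0 0 0 0;0.2 0 0 0 0;0.2 0 0 0 0" --squeeze 20

```text
clock: 8.97
tcp_pos: [0.4784, -0.3259, 0.0179]
orientation: [2.222, 2.219, 0.0]
contact_force: [-0.7, -0.6, 0.1]
grip_width: 0.0386
gripper_force: 0.0
```

>>> play_rows --targets "0.4 0 0 0 0;0.6 0 0 0 0;0.6 0 0 0 0;0.6 0 0 0 0"

```text
clock: 9.3
tcp_pos: [0.4786, -0.3259, 0.018]
orientation: [2.221, 2.219, 0.0]
contact_force: [-1.3, -0.3, 6.9]
grip_width: 0.0346
gripper_force: 20.2
```

>>> play_rows --targets "0 0 0 0 0;-0.5 0 0 0 0;-0.5 0 0 0 0.12;-0.5 0 0 0 0.24;-0.5 0 0 0 0.36;-0.5 0 0 0 0.48;-0.5 0 0 0 0.6;-0.5 0 0 0 0.72"

```text
clock: 9.97
tcp_pos: [0.4775, -0.3252, 0.0166]
orientation: [-2.866, -1.286, 0.0]
contact_force: [-0.0, 0.7, 0.5]
grip_width: 0.0642
gripper_force: 0.0
```

>>> play_rows --targets "-0.5 0 0 0 0.12;-0.5 0 0 0 0.24;-0.5 0 0 0 0.36;-0.5 0 0 0 0.48;-0.5 0 0 0 0.6;-0.5 0 0 0 0.72;-0.5 0 0 0 0.84;-0.5 0 0 0.003 0.85"

```text
clock: 10.63
tcp_pos: [0.4781, -0.3252, 0.014]
orientation: [3.141, -0.007, 0.001]
contact_force: [0.2, -0.0, -1.2]
grip_width: 0.0642
gripper_force: 0.0
```

>>> play_rows --targets "-0.5 0 0 0.001 0;-0.2 0 0 0.001 0;0.2 0 0 0.001 0;0.5 0 0 0.001 0;0.6 0 0 0.001 0;0.6 0 0 0.001 0;0.6 0 0 0.001 0"

```text
clock: 11.22
tcp_pos: [0.4776, -0.3256, 0.0129]
orientation: [3.141, 0.0, 0.0]
contact_force: [-1.1, -0.2, 3.2]
grip_width: 0.0348
gripper_force: 19.9
```

>>> play_rows --targets "0 0 0 0 0;-0.6 0 0 0 0;-1 0 0 -0.01 0;-1 0 0 -0.04 0;-1 -0.02 0.002 -0.08 0;-1 -0.045 0.005 -0.11 0;-1 -0.056 0.005 -0.114 0;-1 -0.056 0.005 -0.114 0"

```text
clock: 11.88
tcp_pos: [0.4201, -0.3321, 0.1296]
orientation: [3.139, -0.006, 0.004]
contact_force: [-0.1, -0.1, -1.2]
grip_width: 0.0859
gripper_force: 0.0
```

>>> play_rows --targets "-1 0 0 0 0;-1 0 0 0 0;-1 0 0 0 0"

```text
clock: 12.13
tcp_pos: [0.4223, -0.3295, 0.1256]
orientation: [-3.14, -0.002, 0.002]
contact_force: [1.1, -0.6, -0.6]
grip_width: 0.0853
gripper_force: 0.0
```

```bash
python3 - <<'E'
from bench import r
from h import *
import pickle
i=r.camera_info("wrist"); o=r.get_obs(); im=r.grab_frame("wrist")[:,:,::-1]
print(o["tcp_pos"],o["orientation"],i["position"])
pickle.dump((i,im),open("w3.pkl","wb"))
c=proj(i,(.4786,-.3256,.042)); print(c,proj(i,(.4786,-.3256,.01)))
x0,y0=int(c[0])-75,int(c[1])-70; print(x0,y0)
cv2.imwrite("pics/w3c.png",cv2.resize(im[y0:y0+140,x0:x0+180],None,fx=4.2,fy=4.2,interpolation=cv2.INTER_CUBIC))
E
```

```text
[ 0.4222801  -0.32947964  0.12560606] [-3.14019360e+00 -1.87256299e-03  1.89766918e-03] [ 0.49355773 -0.33004063  0.26746407]
[320.51250618 134.52400945] [321.22006583 132.04552346]
245 64
```

View pics/w3c.png

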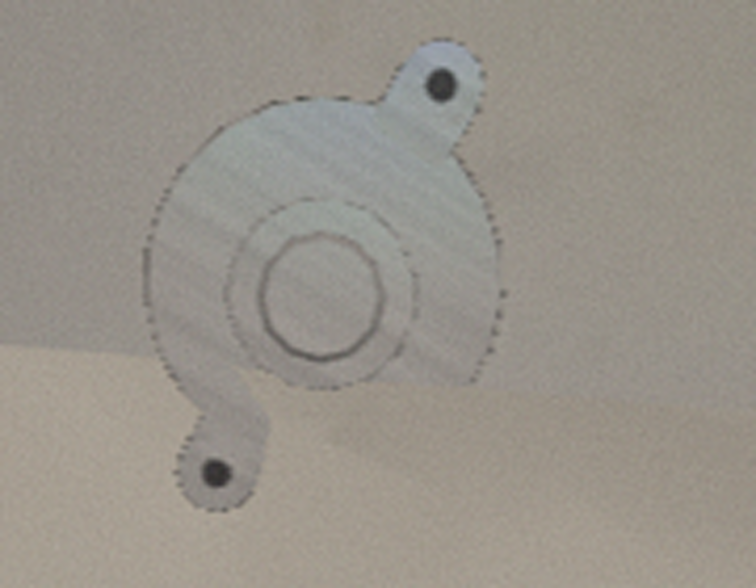

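The hub's spigot centre is at crop (322,296), within 0.8 px of the touch-calibrated prediction, so the near-axis calibration is good. The ear holes are at crop (441,85) and (217,473).

```bash
python3 - <<'E'
from h import *
import pickle
i,im=pickle.load(open("w3.pkl","rb"))
p=lambda u,v,z:ray(i,(u/4.2+245-.38,v/4.2+64-.38),z)
a,b=p(441,85,.01),p(217,473,.01);d=a-b
print((a+b)/2,np.degrees(np.arctan2(d[1],d[0])),np.linalg.norm(d),p(322,296,.042))
E
```

```text
[ 0.47855929 -0.32608383  0.01      ] -30.76450166323019 0.09170553276031751 [ 0.4789217  -0.32619638  0.042     ]
```

>>> play_rows --targets "-1 0.03 -0.003 0.03 0;-1 0.056 -0.005 0.05 0;-1 0.056 -0.005 0.08 0;-1 0.056 -0.005 0.105 0;-1 0.056 -0.005 0.114 0;-1 0.056 -0.005 0.114 0;-0.2 0.056 -0.005 0.114 0;0.3 0.056 -0.005 0.114 0"

```text
clock: 12.85
tcp_pos: [0.4785, -0.326, 0.014]
orientation: [3.141, -0.001, 0.002]
contact_force: [0.8, -1.5, 0.5]
grip_width: 0.0643
gripper_force: 0.0
```

>>> play_rows --targets "0.6 0 0 0 0;0.8 0 0 0 0;0.8 0 0 0 0;0.8 0 0 0 0;0.8 0 0 0 0" --squeeze 50

```text
clock: 13.27
tcp_pos: [0.4785, -0.326, 0.0145]
orientation: [3.14, -0.001, 0.003]
contact_force: [-0.7, 0.7, 7.3]
grip_width: 0.0335
gripper_force: 49.1
```

>>> play_rows --targets "0.8 0 0 -0.015 0;0.8 0 0 -0.04 0;0.8 0 -0.01 -0.065 0;0.8 0.002 -0.04 -0.07 0;0.8 0.005 -0.075 -0.07 0;0.8 0.008 -0.11 -0.07 0.05;0.8 0.011 -0.145 -0.07 0.1;0.8 0.014 -0.18 -0.07 0.131"

```text
clock: 13.93
tcp_pos: [0.4914, -0.144, 0.0834]
orientation: [3.134, -0.211, 0.001]
contact_force: [0.3, 0.8, -2.5]
grip_width: 0.0337
gripper_force: 50.9
```

>>> play_rows --targets "0.8 0.002 -0.0275 0 0;0.8 -0.002 -0.046 0 0;0.8 -0.0035 -0.0525 0 0;0.8 -0.0035 -0.0525 0 0;0.8 -0.0035 -0.0525 0 0"

```text
clock: 14.35
tcp_pos: [0.4949, -0.0938, 0.083]
orientation: [3.134, -0.206, 0.0]
contact_force: [0.1, -0.6, -3.4]
grip_width: 0.0336
gripper_force: 50.8
```

>>> play_rows --targets "0.8 0.0008 -0.0005 0.008 0;0.8 0.0008 -0.0005 0.016 0;0.8 0.0008 -0.0005 0.022 0;0.8 0.0008 -0.0005 0.026 0;0.8 0.0008 -0.0005 0.029 0;0.8 0.0008 -0.0005 0.031 0"

```text
clock: 14.85
tcp_pos: [0.4957, -0.0928, 0.051]
orientation: [3.135, -0.207, -0.002]
contact_force: [-0.6, 0.4, -2.6]
grip_width: 0.0337
gripper_force: 50.8
```

>>> play_rows --targets "0.8 0 0 0.002 0;0.8 0 0 0.004 0;0.8 0 0 0.005 0;0.8 0 0 0.005 0"

```text
clock: 15.18
tcp_pos: [0.496, -0.0925, 0.0467]
orientation: [3.135, -0.206, -0.0]
contact_force: [0.1, -0.4, -2.1]
grip_width: 0.0339
gripper_force: 50.8
```

>>> play_rows --targets "0.8 0 0 0.002 0;0.8 0 0 0.004 0;0.8 0 0 0.004 0"

```text
clock: 15.43
tcp_pos: [0.4959, -0.0926, 0.0425]
orientation: [3.135, -0.206, -0.0]
contact_force: [0.5, -0.8, -3.4]
grip_width: 0.034
gripper_force: 50.8
```

>>> play_rows --targets "0.8 0 0 0.001 0;0.8 0 0 0.002 0;0.8 0 0 0.003 0;0.8 0 0 0.003 0"

```text
clock: 15.77
tcp_pos: [0.496, -0.0926, 0.0397]
orientation: [3.135, -0.206, -0.0]
contact_force: [-0.1, -2.0, -3.1]
grip_width: 0.0336
gripper_force: 50.8
```

>>> play_rows --targets "0.8 0 0 0.001 0;0.8 0 0 0.002 0;0.8 0 0 0.002 0"

```text
clock: 16.02
tcp_pos: [0.496, -0.0926, 0.0377]
orientation: [3.135, -0.206, 0.0]
contact_force: [0.0, -1.7, -3.5]
grip_width: 0.0337
gripper_force: 50.8
```

>>> play_rows --targets "0.8 0 0 0.001 0;0.8 0 0 0.0015 0;0.8 0 0 0.0015 0"

```text
clock: 16.27
tcp_pos: [0.496, -0.0926, 0.0365]
orientation: [3.135, -0.206, -0.0]
contact_force: [-1.1, -1.5, 0.4]
grip_width: 0.0335
gripper_force: 51.3
```

>>> play_rows --targets "0.3 0 0 0 0;-0.4 0 0 0 0;-1 0 0 0 0;-1 0 0 0 0;-1 0 0 -0.02 0;-1 0 0 -0.05 0;-1 0 0 -0.08 -0.07;-1 0 0 -0.09 -0.131"

```text
clock: 16.93
tcp_pos: [0.4984, -0.0924, 0.1301]
orientation: [3.141, 0.005, 0.009]
contact_force: [-0.2, -0.1, 1.2]
grip_width: 0.0856
gripper_force: 0.0
```

>>> play_rows --targets "-1 -0.01 -0.035 0 0;-1 -0.02 -0.07 0 0;-1 -0.03 -0.105 0 0;-1 -0.04 -0.14 0 0;-1 -0.041 -0.165 0 0;-1 -0.041 -0.1735 0 0;-1 -0.041 -0.1735 0 0;-1 -0.041 -0.1735 0 0"

```text
clock: 17.6
tcp_pos: [0.4553, 0.0806, 0.1263]
orientation: [3.141, 0.0, 0.0]
contact_force: [1.1, -1.1, 0.0]
grip_width: 0.0852
gripper_force: 0.0
```

```bash
python3 - <<'E'
from bench import r
from h import *
import pickle
i=r.camera_info("wrist"); o=r.get_obs(); im=r.grab_frame("wrist")[:,:,::-1]
print(o["tcp_pos"],o["orientation"])
pickle.dump((i,im),open("w4.pkl","wb"))
c=proj(i,(.511,.087,.036)); print(c)
x0,y0=int(c[0])-70,int(c[1])-60; print(x0,y0)
a=cv2.resize(im[y0:y0+120,x0:x0+140],None,fx=2.85,fy=2.85,interpolation=cv2.INTER_CUBIC)
h=proj(i,(.496,-.093,.05)).astype(int); print(h); X,Y=min(h[0]-70,500),max(0,h[1]-60); print(X,Y)
b=cv2.resize(im[Y:Y+120,X:X+140],None,fx=2.85,fy=2.85,interpolation=cv2.INTER_CUBIC)
cv2.imwrite("pics/w4c.png",np.hstack([a,b]))
E
```

```text
[0.45534104 0.08058373 0.12633243] [3.14125825e+00 4.15663713e-04 4.03972144e-04]
[317.19933273 134.86856376]
247 74
[553 156]
483 96
```

View pics/w4c.png

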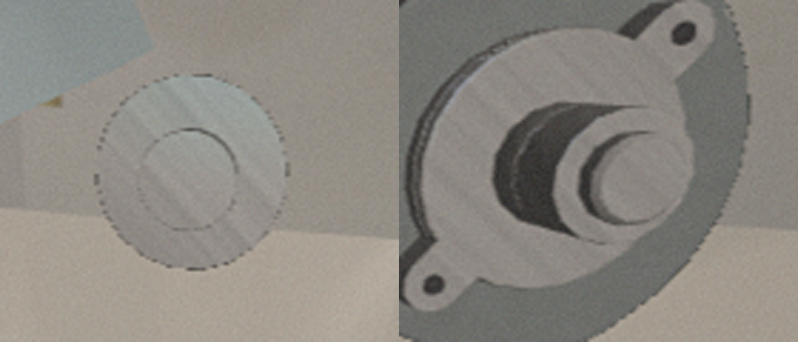

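The cap's knob is at crop (188,179), which puts it at about (0.5095,0.091). The hub appears flat on the base.

>>> play_rows --targets "-1 0.03 -0.006 0.02 0;-1 0.054 -0.0107 0.045 0;-1 0.054 -0.0107 0.075 0;-1 0.054 -0.0107 0.1 0;-1 0.054 -0.0107 0.11 0;-1 0.054 -0.0107 0.112 0;-0.2 0.054 -0.0107 0.112 0;0.3 0.054 -0.0107 0.112 0"

```text
clock: 18.32
tcp_pos: [0.51, 0.0912, 0.0155]
orientation: [-3.141, 0.002, -0.003]
contact_force: [0.5, -0.4, 0.5]
grip_width: 0.0641
gripper_force: 0.0
```

>>> play_rows --targets "0.7 0 0 0 0;1 0 0 0 0;1 0 0 0 0;1 0 0 0 0;1 0 0 0 0" --squeeze 40

```text
clock: 18.73
tcp_pos: [0.5099, 0.0918, 0.0156]
orientation: [-3.141, 0.0, -0.003]
contact_force: [-1.0, -0.1, 7.3]
grip_width: 0.0258
gripper_force: 38.9
```

>>> play_rows --targets "1 0 0 -0.015 0;1 0 0 -0.045 0;1 0 0 -0.075 0;1 -0.001 0.015 -0.09 0;1 -0.004 0.05 -0.09 0;1 -0.007 0.085 -0.09 0;1 -0.01 0.12 -0.09 0;1 -0.0136 0.15 -0.09 0"

```text
clock: 19.4
tcp_pos: [0.495, -0.0607, 0.1049]
orientation: [3.141, -0.001, 0.001]
contact_force: [1.2, 0.6, -1.1]
grip_width: 0.0261
gripper_force: 39.6
```

>>> play_rows --targets "1 0 0.024 0 0;1 0 0.0345 0 0;1 0 0.0345 0 0;1 0 0.0345 0 0;1 0 0.0345 0 0"

```text
clock: 19.82
tcp_pos: [0.4957, -0.0909, 0.1044]
orientation: [-3.141, -0.003, -0.0]
contact_force: [-0.2, 0.4, -1.9]
grip_width: 0.026
gripper_force: 39.6
```

>>> play_rows --targets "1 0.0006 0.0017 0.006 0;1 0.0006 0.0017 0.013 0;1 0.0006 0.0017 0.018 0;1 0.0006 0.0017 0.021 0;1 0.0006 0.0017 0.022 0;1 0.0006 0.0017 0.022 0"

```text
clock: 20.32
tcp_pos: [0.4957, -0.0943, 0.0818]
orientation: [-3.141, -0.0, 0.002]
contact_force: [-0.1, -0.0, -1.1]
grip_width: 0.0258
gripper_force: 39.6
```

>>> play_rows --targets "1 0 0 0.001 0;1 0 0 0.002 0;1 0 0 0.003 0;1 0 0 0.003 0"

```text
clock: 20.65
tcp_pos: [0.496, -0.0945, 0.0792]
orientation: [-3.142, 0.0, -0.0]
contact_force: [0.2, -0.2, -2.0]
grip_width: 0.0259
gripper_force: 39.7
```

>>> play_rows --targets "1 0.0002 -0.0017 0 0;1 0.0002 -0.0017 0 0;1 0.0002 -0.0017 0.001 0;1 0.0002 -0.0017 0.002 0;1 0.0002 -0.0017 0.002 0"

```text
clock: 21.07
tcp_pos: [0.4961, -0.0928, 0.0771]
orientation: [3.142, -0.0, -0.0]
contact_force: [0.0, 0.6, -2.1]
grip_width: 0.0261
gripper_force: 39.7
```

>>> play_rows --targets "1 0 0 0.001 0;1 0 0 0.002 0;1 0 0 0.0025 0;1 0 0 0.0025 0"

```text
clock: 21.4
tcp_pos: [0.4961, -0.0928, 0.0746]
orientation: [-3.142, 0.0, 0.0]
contact_force: [-0.0, -0.2, -2.1]
grip_width: 0.0261
gripper_force: 39.7
```

>>> play_rows --targets "1 0 0 0.0005 0;1 0 0 0.001 0;1 0 0 0.0013 0;1 0 0 0.0013 0"

```text
clock: 21.73
tcp_pos: [0.4962, -0.0928, 0.0736]
orientation: [3.142, -0.0, -0.0]
contact_force: [-0.0, -0.1, 1.0]
grip_width: 0.0261
gripper_force: 40.0
```

>>> play_rows --targets "0.6 0 0 0 0;0 0 0 0 0;-1 0 0 0 0;-1 0 0 0 0;-1 0 0 -0.015 0;-1 0 0 -0.045 0;-1 0 0 -0.08 0;-1 -0.01 0 -0.1 0"

```text
clock: 22.4
tcp_pos: [0.489, -0.0927, 0.1767]
orientation: [3.141, 0.0, 0.008]
contact_force: [1.0, -0.0, 0.0]
grip_width: 0.0855
gripper_force: 0.0
```

>>> play_rows --targets "-1 -0.01 0.04 0 0;-1 -0.01 0.08 0 0;-1 -0.01 0.12 0 0;-1 -0.01 0.15 0 0;-1 -0.01 0.15 0 0"

```text
clock: 22.82
tcp_pos: [0.4749, -0.2504, 0.1738]
orientation: [3.138, -0.015, 0.001]
contact_force: [0.2, -0.2, 0.0]
grip_width: 0.0856
gripper_force: 0.0
```

```bash
python3 - <<'E'
from bench import r
from h import *
i=r.camera_info("side"); im=np.ascontiguousarray(r.grab_frame("side")[:,:,::-1])
x0,y0=240,150; cr=cv2.resize(im[y0:y0+130,x0:x0+170],None,fx=4.4,fy=4.4,interpolation=cv2.INTER_CUBIC)
for z,rad in((.022,.064),(.032,.038),(.068,.030),(.094,.014)):
    pts=[(proj(i,(.496+rad*np.cos(t),-.093+rad*np.sin(t),z))-[x0,y0]+.5)*4.4 for t in np.linspace(0,2*np.pi,60)]
    cv2.polylines(cr,[(np.array(pts)*16).astype(np.int32)],True,(0,0,255),1,cv2.LINE_AA,4)
cv2.imwrite("pics/fin.png",cr); print(proj(i,(.5,-.46,.04)))
E
```

```text
[347.13350756 160.77063111]
```

View pics/fin.png

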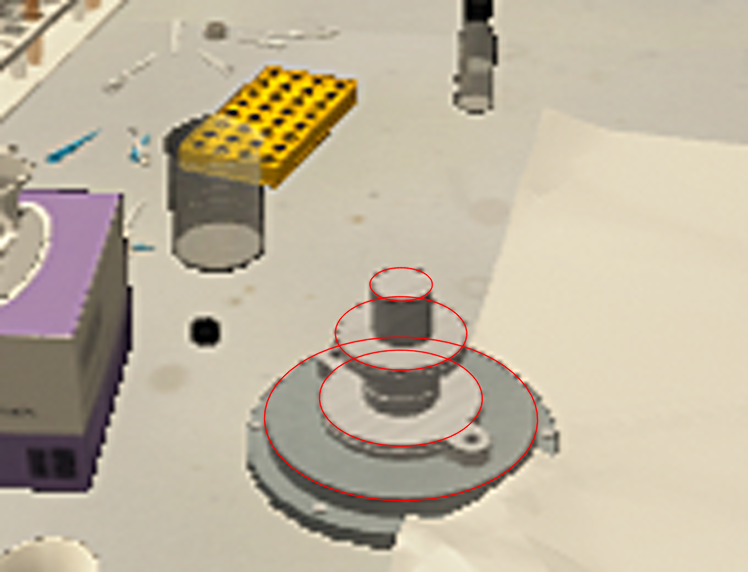

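The final side view shows the hub flange, cap flange and knob outlines matching their home heights. The bottle stands upright at crop (475,60), and the beaker and rack are where they were.

```bash
python3 -c "
from bench import r
print(r.hand_in())"
```

```text
the job is handed in; nothing more can be done
None
```

I handed the job in at about 23 s of the 72 s allowed. The bottle stands upright on the worktop, the hub is home on the base, the cap is seated on the hub, and the beaker, rack and crucible were never touched; no verdict came back.

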